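# Turn the sprayed bearing cap hole-up, feel its blind hole and hold it up

## Task

The sprayed bearing cap stands on edge in the orange drying cradle; only one of its two faces has the blind hole. Take it out without dropping it, lay it flat on the blue mat with the hole upwards, let go, and feel for the hole with the fingertips until they touch its bottom. Then grip the cap again, lift it well clear (15 cm or more above the bench) and finish while still holding it there, level and hole up, leaving the tin, cup, sanding block and tape where they are.

Things in the scene. Friction and masses are not known exactly. Their poses are not given: they have to be found in the camera images.
- cap_center (a point): centre of the bearing cap, a dark grey disc 64 mm in diameter and 28 mm thick (about 0.17 kg), with one round blind hole, 44 mm in diameter and 18 mm deep, in the middle of one face (hole's bottom bare aluminium, walls 10 mm thick, other face plain). Its x axis is the disc's axis and points out of the face with the hole; at the start x is level (any direction) and z up, the disc standing on its rim.
- hole_bottom (a point): centre of the bottom of the blind hole, 4 mm behind the cap's centre along its x axis and 18 mm below the mouth; axes as the cap's. The bottom is a rigid flat disc.
- cradle: fixed drying cradle: round steel foot 120 mm in diameter, 10 mm high (the cap's rim rests on it), with two orange walls along y, each 70 mm long and 10 mm thick, their tops 30 mm above the bench, leaving a slot 34 mm wide (along x) for the cap; low chocks stop it rolling. The cap's top is 74 mm above the bench. Origin under the middle of the slot; x runs across the slot. It may face any way.
- mat: fixed blue mat, 200 x 200 mm, 6 mm thick, rigid; origin at the centre of its underside, on the bench; z up. Bare at the start.
- tin: bystander: steel paint tin with a plain red label, 72 mm in diameter, 85 mm high; origin at the centre of its underside.
- cup: bystander: white mixing cup, 72 mm across the rim, 80 mm high; origin at the centre of its underside.
- block: bystander: cork sanding block, 50 x 100 x 33 mm; origin at the centre of its underside.
- tape: bystander: roll of yellow masking tape lying flat, 96 mm in diameter, 24 mm high; origin at the centre of its underside.
Things that resemble listed ones, but are neither listed nor needed, are in the scene too. Of the things that look like the part that bears cap_center, the largest one is meant.

How it is judged (in metres and radians):
On the way, in this order (a step that is already met when the one before it is completed fails the run):
1. the cap lies flat on the mat, hole up, let go of (angle between cap_center's own x axis and vertical below 0.1 rad and height (world z) of cap_center between 0.014 and 0.026 m and x of cap_center in the frame of mat between -0.1 and 0.1 m and y of cap_center in the frame of mat between -0.1 and 0.1 m and contact force between the fingers and cap below 0.05 N and linear speed of cap below 0.03 m/s), for 0.2 s.
2. the fingertips touch the bottom of the hole (contact force between the fingers and hole_floor above 0.5 N and angle between cap_center's own x axis and vertical below 0.3 rad and height (world z) of cap_center below 0.05 m), for 0.1 s.
At the end, for the whole second after the job is handed in: The fingers hold the cap (contact force over 1 N) with its centre more than 14 cm above the bench, its hole face up and level within 0.2 rad, still (under 3 cm/s), nothing else carrying or touching it (height (world z) of cap_center above 0.14 m and angle between cap_center's own x axis and vertical below 0.2 rad and contact force between the fingers and cap above 1 N and linear speed of cap below 0.03 m/s and angular speed of cap below 0.2 rad/s and contact force between cap and cradle below 0.1 N and contact force between cap and mat below 0.1 N and contact force between cap and tin below 0.1 N and contact force between cap and cup below 0.1 N and contact force between cap and block below 0.1 N and contact force between cap and tape below 0.1 N); the arm keeps its last pose, push and grip.
It fails at once if the cap is dropped: out of the fingers while its centre is more than 10 cm above the bench (height (world z) of cap_center above 0.1 m and contact force between the fingers and cap below 0.02 N).
It fails at once if the paint tin is shifted by more than 3 cm or knocked over (distance of tin from where it was at the start of the episode above 0.03 m or angle between tin's own z axis and vertical above 0.5 rad).
It fails at once if the mixing cup is shifted by more than 3 cm or knocked over (distance of cup from where it was at the start of the episode above 0.03 m or angle between cup's own z axis and vertical above 0.5 rad).
It fails at once if the sanding block is shifted by more than 3 cm or knocked over (distance of block from where it was at the start of the episode above 0.03 m or angle between block's own z axis and vertical above 0.5 rad).
It fails at once if the roll of tape is shifted by more than 3 cm or knocked over (distance of tape from where it was at the start of the episode above 0.03 m or angle between tape's own z axis and vertical above 0.5 rad).
It also fails if it takes over 58 s, if anything falls off the work surface, if the arm or the gripper's body presses on something with over 40 N, if the wrist force passes 120 N, or if a joint passes its speed limit or range.

## Robot

A 6-joint arm with a two-finger parallel gripper is mounted at the origin on the work surface. World frame = base frame: x ahead of the robot, y to its left, z up, the work surface at z = 0. Lengths are in mm, angles in rad, forces in N, time in s.
With the tool pointing down it reaches from about 250 to 725 mm from the base axis. Payload 4 kg.
Tool frame: the origin (TCP) lies midway between the tips of the shut fingers; the grasp point (between the pads) lies 19 mm behind it; z points along the fingers, y is the line along which they close (so a half turn about z gives the same grasp; the last joint's range is limited). The gripper opens to 85 mm and grips with 20 to 120 N. Pads are 22 mm wide; open, the fingers measure 114 mm over their backs; the gripper's body (76 mm by 85 mm) begins 54 mm behind the grasp point. The pads swing forward as they close: fully open they stand 13 mm farther back than shut.
Start: joints at [1.334, 0.241, 0.005, 1.335, 0, 1.571], TCP at [117.295, 486.047, 231.306] pointing down, gripper open.
Joint ranges: [-2.72, 2.72], [-1.05, 1.87], [-1.09, 1.28], [-1.99, 2.15], [-1.42, 1.44], [-3.14, 3.14]. Speed limits (rad/s): [2.79, 2.79, 3.14, 3.14, 3.14, 3.14].

## Interface

Orientations are given as a unit quaternion [w, x, y, z].
In Python, from cell import r, optics gives the robot as it stands.
- The arm moves only by the tool arm_command, never from a script. Its argument "moves" is a list of rows, each an object with "fingers": the finger opening in mm, from 0 to 85.4; "travel": the shift along the tool's x, y, z in mm, a list of three; "turn": the turn about the tool's z in units of 8 degrees (1.0 is 8 degrees). A call has 1 to 5 rows; each row shifts and turns the commanded pose from where the row before left it, along the tool's axes as they then stand; what a row does not reach is not made up. A row lasts 1/10 s, in which the tool goes at most 50 mm and 8.59 degrees, less where a joint would pass 70% of its speed; a pose out of reach is approached as far as the arm can. A call with a gripper value outside its range is refused whole. The fingers move at their own pace and stop on an object; "force" is the grip in N (left out, the last holds). Time passes only in rows, so rows that do not move let the fingers close. It gives the time, the measured TCP pose, the force, the opening and the grip force at its end, in the units of the state.
- r.observe(): the state, without advancing time (a new reading comes with each control period).
- optics.read_camera(name): name is "side" or "top"; returns (picture, depth): 480x640x3 uint8, red, green, blue; 480x640 float32, mm along the optical axis (not along the pixel's ray), 0 where there is no reading.
- optics.calibration(name): a dict with "intrinsics" (3x3 intrinsics, pixels), "k1" (the pictures are not rectified: a ray, as slopes to the right and down, at radius r is drawn at 1 + k1 r^2 times it, then the intrinsics apply), "T" (4x4, takes a point from camera to world coordinates). Camera axes: x right, y down, z forward; pixel columns grow to the right and rows downward; lengths in mm; the calibration is good to about 2 mm. A picture is of the moment at which its call begins. calibration takes no time and is no camera call.
- r.finish_job(): hands the job in; it is judged then, once.
The state is a dict: "time": time; "qpos": joint angles; "joint_velocities": joint speeds; "joint_torque": joint torques, N m; "position": TCP position; "orientation": TCP orientation; "wrist_force": force on the tool from outside, world axes, zero at the start; "wrist_torque": the same for the moment, N m; "width": finger opening in mm; "gripper_force": force on a finger pad.
Only numpy, scipy, OpenCV 4.12 (cv2) and the standard library are available. Lean on these libraries where they do the work, as an engineer would, in place of code of your own. Each camera call takes 0.05 s, during which the arm holds its last target. There are 200 camera calls.

## Working session

There is one attempt and no reset: what is moved stays moved. The work goes in short steps, Python scripts to look and compute and a tool call to move; the robot and the scene stay as the last step left them, time stands still between calls to the robot, and variables do not carry over. Pictures are saved under pics/ and viewed, at most 10 in all, crops included, and the job is handed in when it is done.

Besides the shell and the picture viewer there is one more tool, called after ">>>" by a JSON object that holds its "fn" and its "kwargs", one argument or row to a line. arm_command: Moves the arm, as the interface text tells. Its arguments: {"type":"object","properties":{"moves":{"type":"array"},"force":{"type":"number"}},"required":["moves"]}

```bash
mkdir -p pics; python3 - <<'E'
from cell import r, optics
import cv2, numpy as np
for n in("side","top"):
    p,d=optics.read_camera(n); cv2.imwrite(f"pics/{n}0.png",p[:,:,::-1]); np.savez(f"{n}0.npz",p=p,d=d)
    c=optics.calibration(n); print(n,c)
print(r.observe())
E
```

```text
side {'intrinsics': array([[566.91717084,   0.        , 327.47433257],
       [  0.        , 566.91717084, 240.09592783],
       [  0.        ,   0.        ,   1.        ]]), 'k1': -0.14521933126204942, 'T': array([[ 9.32205576e-01, -2.45888346e-01,  2.65578020e-01,
         1.77663526e+02],
       [-3.61400356e-01, -5.92744620e-01,  7.19752456e-01,
        -8.52773653e+02],
       [-1.95587988e-02, -7.66937244e-01, -6.41423976e-01,
         8.16480451e+02],
       [ 0.00000000e+00,  0.00000000e+00,  0.00000000e+00,
         1.00000000e+00]])}
top {'intrinsics': array([[445.60807555,   0.        , 327.11488076],
       [  0.        , 445.60807555, 239.17161519],
       [  0.        ,   0.        ,   1.        ]]), 'k1': -0.0498140742463304, 'T': array([[-6.61791982e-03, -9.92371335e-01,  1.23107014e-01,
         3.62875790e+02],
       [-9.99974915e-01,  6.87835067e-03,  1.69059600e-03,
        -5.01227261e-03],
       [-2.52447222e-03, -1.23092738e-01, -9.92391961e-01,
         1.11338729e+03],
       [ 0.00000000e+00,  0.00000000e+00,  0.00000000e+00,
         1.00000000e+00]])}
{'time': 0.1, 'qpos': array([ 1.33402661e+00,  2.41334325e-01,  3.91355730e-03,  1.33517467e+00,
       -1.10350665e-05,  1.57082436e+00]), 'joint_velocities': array([-0.00040961, -0.00031149,  0.00275619,  0.00040964,  0.0010515 ,
       -0.00036027]), 'joint_torque': array([ 1.37003548e-05, -3.73138118e+01,  2.53009897e+01,  1.08597928e-02,
        1.22491137e-06, -1.26784460e-06]), 'position': array([117.16108077, 485.53561466, 230.52445058]), 'orientation': array([-1.00753719e-04,  1.18122388e-01,  9.92998637e-01, -8.93912217e-04]), 'wrist_force': array([-0.36244088, -0.35947185, -0.50919246]), 'wrist_torque': array([ 0.01568624, -0.00045233,  0.08003821]), 'gripper_force': 0.0, 'width': 85.4172095650654}
```

View pics/side0.png

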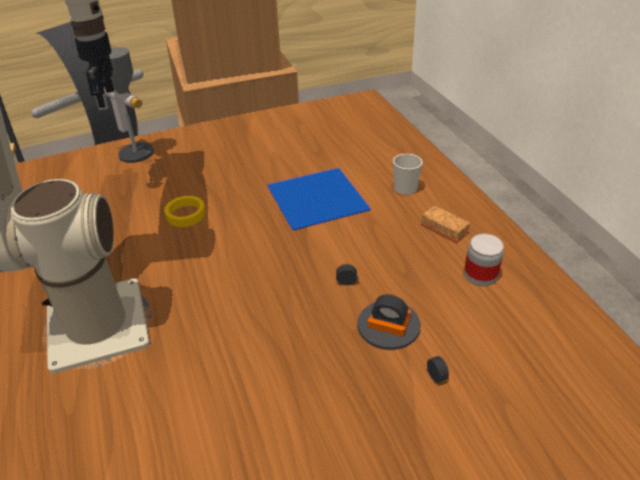

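View pics/top0.png

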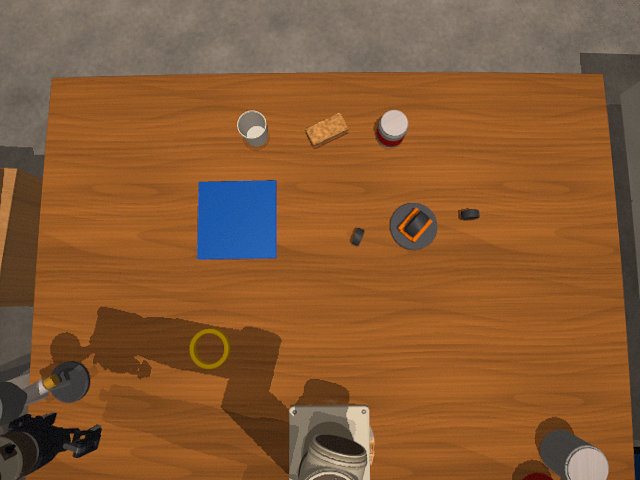

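Three dark discs: side (347,274), (389,307, in the orange cradle) and (438,369). The cradle one is the largest and sits where described. I'll confirm with a crop and measure.

```bash
cat > h.py <<'E'
import numpy as np, cv2
from cell import optics
def rays(n,uv):
    c=optics.calibration(n); K=c["intrinsics"]
    s=cv2.undistortPoints(np.float64(uv).reshape(-1,1,2),K,np.array([c["k1"],0,0,0.])).reshape(-1,2)
    return c["T"][:3,3], np.c_[s,np.ones(len(s))]@c["T"][:3,:3].T
def plane(n,uv,z):
    o,d=rays(n,uv); return o+d*((z-o[2])/d[:,2])[:,None]
def cloud(n,m,d):
    v,u=np.nonzero(m&(d>0)); o,dr=rays(n,np.c_[u,v]); return o+dr*d[v,u][:,None]
E
python3 - <<'E'
from h import *
t=np.load("top0.npz"); s=np.load("side0.npz")
def hsv(p): return cv2.cvtColor(p,cv2.COLOR_RGB2HSV)
a=cv2.resize(s["p"][270:390,320:460],(700,600),interpolation=cv2.INTER_CUBIC)
cv2.imwrite("pics/crop1.png",a[:,:,::-1])
H=hsv(t["p"])
m=cv2.inRange(H,(105,150,80),(125,255,255)); 
v,u=np.nonzero(m); R=cv2.minAreaRect(plane("top",np.c_[u,v],6)[:,:2].astype(np.float32)); print("mat",R)
box=np.zeros_like(m);box[195:255,385:442]=1
o=(cv2.inRange(H,(5,200,150),(16,255,255))>0)&(box>0)
v,u=np.nonzero(o); print(len(u)); print("walls",cv2.minAreaRect(plane("top",np.c_[u,v],30)[:,:2].astype(np.float32)))
P=cloud("top",box>0,t["d"]); q=P[(P[:,2]>45)]; print("captop",len(q),cv2.minAreaRect(q[:,:2].astype(np.float32)),q[:,2].max())
for n,b,z,name in(("top",(375,107,410,150),85,"tin"),("top",(235,108,270,150),80,"cup"),("top",(300,110,350,150),33,"block"),("top",(187,328,232,370),24,"tape")):
    P=cloud(n,np.ones_like(m)[:]>0,t["d"]) if 0 else None
    print(name,plane("top",[((b[0]+b[2])/2,(b[1]+b[3])/2)],z/2)[0].round())
E
```

```text
mat ((553.2388305664062, 230.92538452148438), (197.72071838378906, 196.5958251953125), 0.2684619128704071)
414
walls ((533.9567260742188, -210.56033325195312), (139.28622436523438, 146.42633056640625), 88.70065307617188)
captop 319 ((530.7679443359375, -214.03427124023438), (28.98166275024414, 63.74080276489258), 48.5106086730957) 77.28237058190894
tin [ 774. -164.   42.]
cup [777. 188.  40.]
block [781.   5.  16.]
tape [232. 290.  12.]
```

View pics/crop1.png

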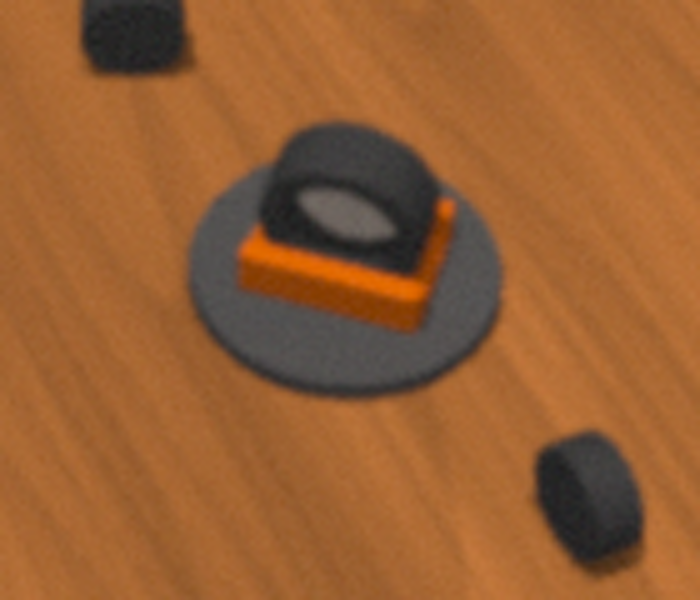

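The crop shows the aluminium hole bottom facing the side camera, so the hole axis is about (-0.66,-0.75) and the cap centre about (531,-214). The other two discs are smaller lookalikes lying outside the cradle. I'll move over the cap.

>>> {"fn": "arm_command", "kwargs": {
  "moves": [
    {"fingers":85,"travel":[-33.3,-34.3,0],"turn":0},
    {"fingers":85,"travel":[-33.3,-34.3,0],"turn":0},
    {"fingers":85,"travel":[-33.3,-34.3,0],"turn":0},
    {"fingers":85,"travel":[-33.3,-34.3,0],"turn":0},
    {"fingers":85,"travel":[-33.3,-34.3,0],"turn":0}
  ],
  "force": 40
}}

```text
time: 0.6
position: [239.2, 278.4, 231.0]
orientation: [-0.0, 0.118, 0.993, -0.0]
wrist_force: [1.5, 0.4, 0.0]
width: 85.0
gripper_force: 0.0
```

>>> {"fn": "arm_command", "kwargs": {
  "moves": [
    {"fingers":85,"travel":[-33.3,-34.3,0],"turn":0},
    {"fingers":85,"travel":[-33.3,-34.3,0],"turn":0},
    {"fingers":85,"travel":[-33.3,-34.3,0],"turn":0},
    {"fingers":85,"travel":[-33.3,-34.3,0],"turn":0},
    {"fingers":85,"travel":[-33.3,-34.3,0],"turn":0}
  ]
}}

```text
time: 1.1
position: [360.9, 72.6, 231.3]
orientation: [0.0, 0.118, 0.993, 0.0]
wrist_force: [1.2, 1.2, 0.4]
width: 85.1
gripper_force: 0.0
```

>>> {"fn": "arm_command", "kwargs": {
  "moves": [
    {"fingers":85,"travel":[-33.3,-34.3,0],"turn":0},
    {"fingers":85,"travel":[-33.3,-34.3,0],"turn":0},
    {"fingers":85,"travel":[-33.3,-34.3,0],"turn":0},
    {"fingers":85,"travel":[-33.3,-34.3,0],"turn":0},
    {"fingers":85,"travel":[-33.3,-34.3,0],"turn":0}
  ]
}}

```text
time: 1.6
position: [482.5, -133.2, 230.9]
orientation: [-0.0, 0.118, 0.993, 0.0]
wrist_force: [0.8, 0.8, 0.1]
width: 84.7
gripper_force: 0.0
```

>>> {"fn": "arm_command", "kwargs": {
  "moves": [
    {"fingers":60,"travel":[-33.3,-34.3,0],"turn":0},
    {"fingers":60,"travel":[-33.3,-34.3,0],"turn":0},
    {"fingers":60,"travel":[0,0,40],"turn":1},
    {"fingers":60,"travel":[0,0,30],"turn":1},
    {"fingers":60,"travel":[0,0,0],"turn":1}
  ]
}}

```text
time: 2.1
position: [527.2, -212.8, 155.1]
orientation: [-0.006, 0.325, 0.946, 0.0]
wrist_force: [-0.5, 0.4, 1.4]
width: 60.1
gripper_force: 0.0
```

>>> {"fn": "arm_command", "kwargs": {
  "moves": [
    {"fingers":60,"travel":[0,0,0],"turn":0.49},
    {"fingers":60,"travel":[0,0,35],"turn":0},
    {"fingers":60,"travel":[0,0,35],"turn":0},
    {"fingers":60,"travel":[0,0,5],"turn":0},
    {"fingers":60,"travel":[0,0,0],"turn":0}
  ]
}}

```text
time: 2.6
position: [529.6, -213.1, 85.0]
orientation: [-0.002, 0.354, 0.935, 0.0]
wrist_force: [-0.1, -0.1, 1.4]
width: 59.8
gripper_force: 0.0
```

```bash
python3 - <<'E'
from h import *; from cell import r
o=r.observe(); print(o["position"],o["orientation"])
p,d=optics.read_camera("side"); cv2.imwrite("pics/s1.png",cv2.resize(p[200:360,310:470],(600,600))[:,:,::-1])
E
```

```text
[ 529.56523839 -213.07525471   85.03858908] [-1.96805638e-03  3.54180074e-01  9.35175171e-01  4.42443890e-05]
```

View pics/s1.png

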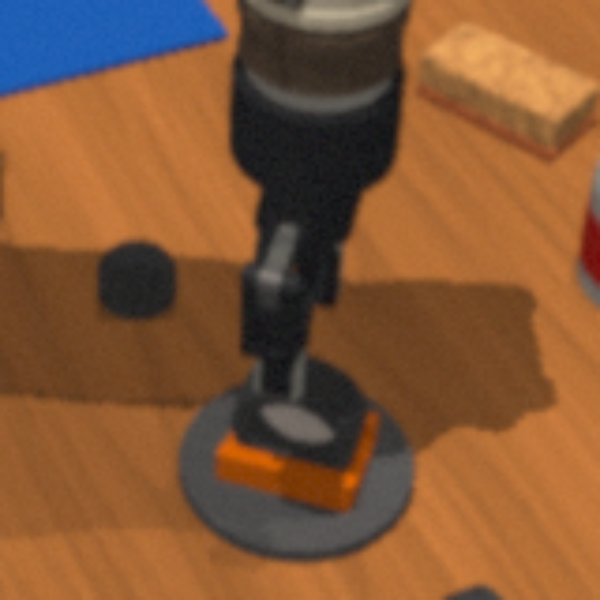

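The near finger stands in front of the hole face, in line with the cap. I'll descend, close and lift.

>>> {"fn": "arm_command", "kwargs": {
  "moves": [
    {"fingers":60,"travel":[0,0,20],"turn":0},
    {"fingers":60,"travel":[0,0,20],"turn":0},
    {"fingers":20,"travel":[0,0,0],"turn":0},
    {"fingers":20,"travel":[0,0,0],"turn":0},
    {"fingers":20,"travel":[0,0,0],"turn":0}
  ]
}}

```text
time: 3.15
position: [532.2, -214.2, 48.3]
orientation: [0.002, 0.354, 0.935, -0.0]
wrist_force: [0.8, -0.2, 0.4]
width: 27.4
gripper_force: 41.4
```

>>> {"fn": "arm_command", "kwargs": {
  "moves": [
    {"fingers":20,"travel":[0,0,0],"turn":0},
    {"fingers":20,"travel":[0,0,0],"turn":0},
    {"fingers":20,"travel":[0,0,-3],"turn":0},
    {"fingers":20,"travel":[0,0,-5],"turn":0}
  ]
}}

```text
time: 3.55
position: [530.0, -213.3, 53.9]
orientation: [-0.001, 0.354, 0.935, -0.0]
wrist_force: [-0.4, -0.1, -1.5]
width: 27.3
gripper_force: 41.2
```

>>> {"fn": "arm_command", "kwargs": {
  "moves": [
    {"fingers":20,"travel":[0,0,-15],"turn":0},
    {"fingers":20,"travel":[0,0,-20],"turn":0},
    {"fingers":20,"travel":[0,0,-15],"turn":0},
    {"fingers":20,"travel":[9.8,11.7,0],"turn":0},
    {"fingers":20,"travel":[20,22.5,0],"turn":0}
  ]
}}

```text
time: 4.05
position: [531.2, -168.7, 104.2]
orientation: [0.0, 0.356, 0.935, -0.0]
wrist_force: [-0.4, 0.7, -1.7]
width: 27.3
gripper_force: 41.2
```

>>> {"fn": "arm_command", "kwargs": {
  "moves": [
    {"fingers":20,"travel":[30,34.3,0],"turn":0},
    {"fingers":20,"travel":[30,34.3,0],"turn":0},
    {"fingers":20,"travel":[30,34.3,0],"turn":0},
    {"fingers":20,"travel":[30,34.3,0],"turn":0},
    {"fingers":20,"travel":[30,34.3,0],"turn":0}
  ]
}}

```text
time: 4.55
position: [530.7, 62.2, 103.2]
orientation: [-0.001, 0.354, 0.935, -0.0]
wrist_force: [0.8, -0.7, -1.8]
width: 27.6
gripper_force: 41.2
```

>>> {"fn": "arm_command", "kwargs": {
  "moves": [
    {"fingers":20,"travel":[30,34.3,0],"turn":0},
    {"fingers":20,"travel":[30,34.3,0],"turn":0},
    {"fingers":20,"travel":[24,28,0],"turn":0},
    {"fingers":20,"travel":[13.6,15,0],"turn":0},
    {"fingers":20,"travel":[0,0,0],"turn":0}
  ]
}}

```text
time: 5.05
position: [531.5, 211.6, 103.0]
orientation: [-0.001, 0.352, 0.936, -0.0]
wrist_force: [-0.1, 0.1, -1.3]
width: 27.2
gripper_force: 41.2
```

```bash
python3 - <<'E'
from h import *; from cell import r
p,d=optics.read_camera("side"); cv2.imwrite("pics/s2.png",cv2.resize(p[80:260,220:400],(600,600))[:,:,::-1])
o=r.observe(); print(o["position"],o["orientation"],o["width"])
E
```

```text
[531.56035404 209.66226717 103.02731073] [-8.88918989e-04  3.52480285e-01  9.35818473e-01 -8.02684976e-04] 27.234352030193605
```

View pics/s2.png

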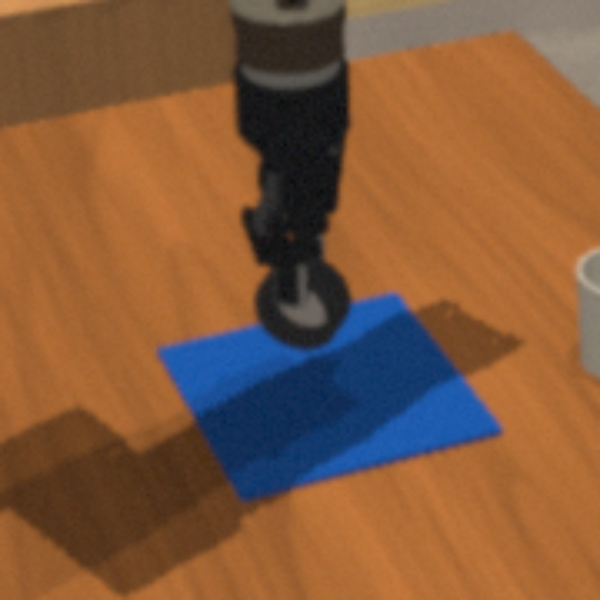

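The cap hangs vertical at about (302,305) in the crop, over the mat with the hole facing the camera. I'll lower it onto its rim.

>>> {"fn": "arm_command", "kwargs": {
  "moves": [
    {"fingers":20,"travel":[0,0,25],"turn":0},
    {"fingers":20,"travel":[0,0,20],"turn":0},
    {"fingers":20,"travel":[0,0,10],"turn":0},
    {"fingers":20,"travel":[0,0,3],"turn":0},
    {"fingers":20,"travel":[0,0,0],"turn":0}
  ]
}}

```text
time: 5.6
position: [533.0, 207.3, 46.1]
orientation: [-0.0, 0.355, 0.935, -0.0]
wrist_force: [0.2, 0.4, -2.3]
width: 27.5
gripper_force: 41.1
```

>>> {"fn": "arm_command", "kwargs": {
  "moves": [
    {"fingers":20,"travel":[0,0,1],"turn":0},
    {"fingers":20,"travel":[0,0,1],"turn":0}
  ]
}}

```text
time: 5.8
position: [534.1, 208.0, 45.4]
orientation: [0.001, 0.354, 0.935, 0.001]
wrist_force: [-0.8, 0.7, -1.6]
width: 27.4
gripper_force: 41.1
```

>>> {"fn": "arm_command", "kwargs": {
  "moves": [
    {"fingers":20,"travel":[0,0,1],"turn":0},
    {"fingers":20,"travel":[0,0,1],"turn":0},
    {"fingers":20,"travel":[0,0,0],"turn":0}
  ]
}}

```text
time: 6.1
position: [534.0, 208.1, 44.2]
orientation: [0.001, 0.354, 0.935, 0.001]
wrist_force: [-1.8, -1.5, 6.5]
width: 27.0
gripper_force: 42.1
```

Contact with the mat. I'll open gently.

>>> {"fn": "arm_command", "kwargs": {
  "moves": [
    {"fingers":30,"travel":[0,0,0],"turn":0},
    {"fingers":34,"travel":[0,0,0],"turn":0},
    {"fingers":55,"travel":[0,0,0],"turn":0},
    {"fingers":80,"travel":[0,0,-8],"turn":0},
    {"fingers":85,"travel":[0,0,-4],"turn":0}
  ],
  "force": 30
}}

```text
time: 6.6
position: [533.5, 208.0, 55.0]
orientation: [0.0, 0.354, 0.935, 0.0]
wrist_force: [0.8, -0.3, -0.7]
width: 75.6
gripper_force: 0.0
```

```bash
python3 - <<'E'
from h import *; from cell import r
p,d=optics.read_camera("side"); cv2.imwrite("pics/s3.png",cv2.resize(p[120:260,250:390],(600,600))[:,:,::-1])
o=r.observe(); print(o["position"],o["orientation"],o["width"])
E
```

```text
[534.05983572 208.24116182  55.75921876] [7.65799292e-04 3.54160143e-01 9.35184214e-01 7.01963573e-04] 82.47556365170537
```

View pics/s3.png

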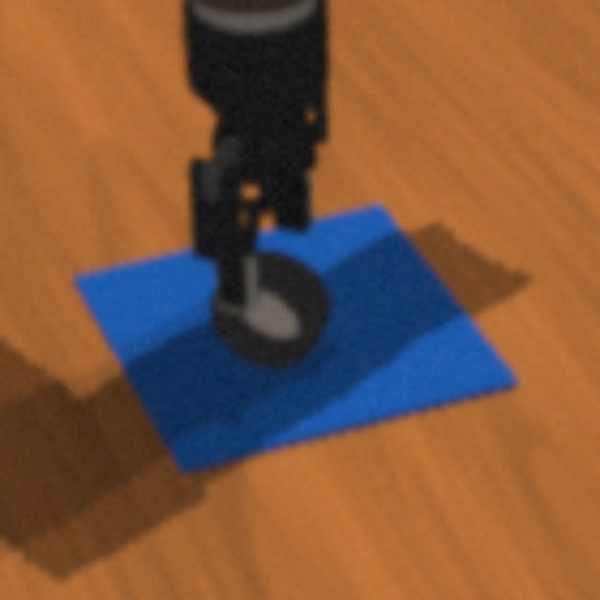

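The cap stands alone on its rim at crop (270,310). With the fingers open the tips sit about 13 mm higher, so I'll lower a little and push the top over along +y of the tool.

>>> {"fn": "arm_command", "kwargs": {
  "moves": [
    {"fingers":85,"travel":[0,0,6],"turn":0},
    {"fingers":85,"travel":[0,12,0],"turn":0},
    {"fingers":85,"travel":[0,8,0],"turn":0},
    {"fingers":85,"travel":[0,6,0],"turn":0},
    {"fingers":85,"travel":[0,6,0],"turn":0}
  ]
}}

```text
time: 7.15
position: [554.5, 232.1, 48.0]
orientation: [-0.0, 0.354, 0.935, -0.0]
wrist_force: [-1.0, 0.4, 0.3]
width: 85.0
gripper_force: 0.2
```

>>> {"fn": "arm_command", "kwargs": {
  "moves": [
    {"fingers":85,"travel":[0,6,0],"turn":0},
    {"fingers":85,"travel":[0,6,0],"turn":0},
    {"fingers":85,"travel":[0,6,0],"turn":0},
    {"fingers":85,"travel":[0,6,0],"turn":0},
    {"fingers":85,"travel":[0,6,0],"turn":0}
  ]
}}

```text
time: 7.65
position: [574.6, 254.7, 48.3]
orientation: [0.0, 0.354, 0.935, 0.0]
wrist_force: [-0.6, -0.2, 0.2]
width: 84.8
gripper_force: 0.0
```

```bash
python3 - <<'E'
from h import *; from cell import r
p,d=optics.read_camera("side"); cv2.imwrite("pics/s4.png",cv2.resize(p[120:260,250:390],(600,600))[:,:,::-1])
o=r.observe(); print(o["position"],o["orientation"],o["width"],o["wrist_force"])
E
```

```text
[575.35221472 255.49298089  48.39721775] [3.86095629e-04 3.53968041e-01 9.35257251e-01 5.92962969e-04] 85.16864370926692 [ 0.7820121   1.20323473 -0.32814355]
```

View pics/s4.png

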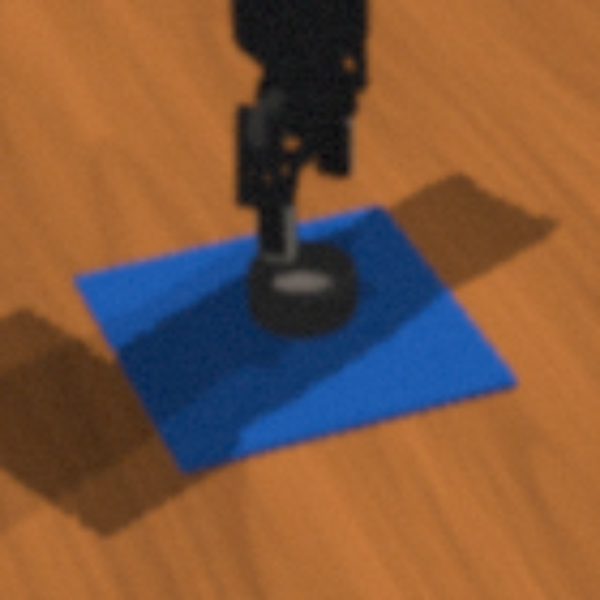

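Flat, hole up, at crop (302,285). I'll retreat for a clear look and let it rest.

>>> {"fn": "arm_command", "kwargs": {
  "moves": [
    {"fingers":85,"travel":[0,0,-40],"turn":0},
    {"fingers":85,"travel":[-33,-37,-20],"turn":0},
    {"fingers":40,"travel":[-33,-37,0],"turn":0},
    {"fingers":0,"travel":[-33,-37,0],"turn":0},
    {"fingers":0,"travel":[-33,-37,0],"turn":0}
  ]
}}

```text
time: 8.2
position: [575.1, 57.7, 107.5]
orientation: [0.001, 0.354, 0.935, 0.0]
wrist_force: [1.4, -0.7, -0.6]
width: 43.4
gripper_force: 0.0
```

```bash
python3 - <<'E'
from h import *; from cell import r
for n in("top","side"):
    p,d=optics.read_camera(n)
    o,dr=rays(n,np.indices((480,640))[::-1].reshape(2,-1).T); P=(o+dr*d.reshape(-1,1))
    H=cv2.cvtColor(p,cv2.COLOR_RGB2HSV).reshape(-1,3)
    m=(abs(P[:,0]-560)<90)&(abs(P[:,1]-235)<90)&(P[:,2]>28)&(P[:,2]<50)&(d.ravel()>0)
    q=P[m]; print(n,len(q),np.median(q[:,2]),cv2.minEnclosingCircle(q[:,:2].astype(np.float32)))
    b=m.reshape(480,640).astype(np.uint8)
    # bright aluminium bottom at z=16
    k=(abs(P[:,0]-565)<70)&(abs(P[:,1]-240)<70)&(H[:,1]<70)&(H[:,2]>90)
    if k.sum(): v,u=np.nonzero(k.reshape(480,640)); g=plane(n,np.c_[u,v],16)[:,:2]; print(" alu",k.sum(),g.mean(0),cv2.minEnclosingCircle(g.astype(np.float32)))
    # dark silhouette against blue
    k=(abs(P[:,0]-565)<70)&(abs(P[:,1]-240)<70)&((H[:,1]<110))
    v,u=np.nonzero(k.reshape(480,640)); g=plane(n,np.c_[u,v],34)[:,:2]; print(" dark@34",k.sum(),cv2.minEnclosingCircle(g.astype(np.float32)),g.mean(0))
    c=cv2.resize(p[120:260,250:390] if n=="side" else p[170:270,190:290],(400,400)); cv2.imwrite(f"pics/f_{n}.png",c[:,:,::-1])
a=np.hstack([cv2.imread("pics/f_top.png"),cv2.imread("pics/f_side.png")]); cv2.imwrite("pics/f.png",a)
o=r.observe(); print(o["position"],o["width"])
E
```

```text
top 285 34.0363550237671 ((565.620849609375, 242.9793701171875), 31.9652099609375)
 alu 221 [567.75424151 243.72026304] ((555.7152099609375, 224.65097045898438), 43.8133544921875)
 dark@34 545 ((562.6278076171875, 210.21487426757812), 64.2203598022461) [564.9314727  240.21994025]
side 192 31.16862616933861 ((562.2733764648438, 239.77859497070312), 35.0406608581543)
 alu 71 [568.66849182 250.2800406 ] ((568.4347534179688, 249.8948516845703), 17.529489517211914)
 dark@34 451 ((558.9634399414062, 221.98818969726562), 45.752559661865234) [558.07449896 221.17106827]
[574.88665731  53.18516091 107.28331897] 27.556512395692238
```

View pics/f.png

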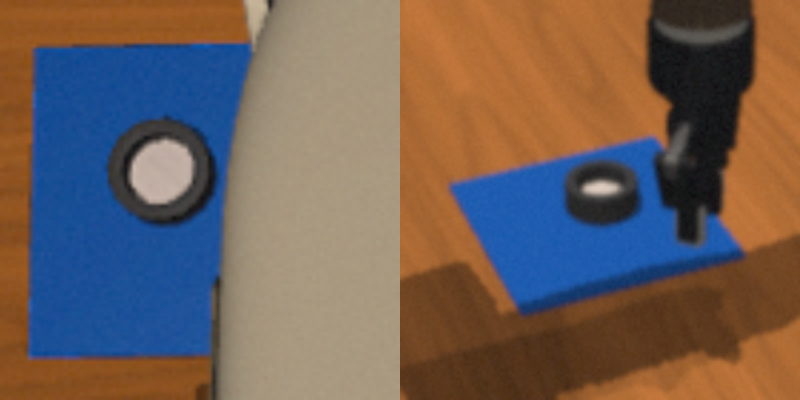

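The top view shows the cap flat with the hole open, centred at crop (162,171), which is (565.6,243) in the world; the fitted radius of 32 mm agrees. Going over it with the fingers shut.

>>> {"fn": "arm_command", "kwargs": {
  "moves": [
    {"fingers":0,"travel":[33.2,34,0],"turn":0},
    {"fingers":0,"travel":[33.2,34,0],"turn":0},
    {"fingers":0,"travel":[33.2,34,0],"turn":0},
    {"fingers":0,"travel":[33.2,34,0],"turn":0},
    {"fingers":0,"travel":[0,0,0],"turn":0}
  ]
}}

```text
time: 8.8
position: [564.9, 255.9, 107.0]
orientation: [-0.0, 0.35, 0.937, 0.002]
wrist_force: [0.0, -0.4, 0.6]
width: -0.2
gripper_force: 0.0
```

>>> {"fn": "arm_command", "kwargs": {
  "moves": [
    {"fingers":0,"travel":[0,0,30],"turn":0},
    {"fingers":0,"travel":[0,0,30],"turn":0},
    {"fingers":0,"travel":[0,0,0],"turn":0},
    {"fingers":0,"travel":[0,0,0],"turn":0}
  ]
}}

```text
time: 9.2
position: [565.2, 248.8, 46.8]
orientation: [-0.001, 0.354, 0.935, -0.001]
wrist_force: [0.8, 0.2, 1.0]
width: 0.1
gripper_force: 0.0
```

```bash
python3 - <<'E'
from h import *; from cell import r
p,d=optics.read_camera("side"); cv2.imwrite("pics/s5.png",cv2.resize(p[140:240,270:370],(600,600))[:,:,::-1])
o=r.observe(); print(o["position"],o["width"],o["wrist_force"])
E
```

```text
[566.35989245 249.19330095  48.06343191] -0.3825641760725018 [0.89651941 0.25731742 0.37583346]
```

View pics/s5.png

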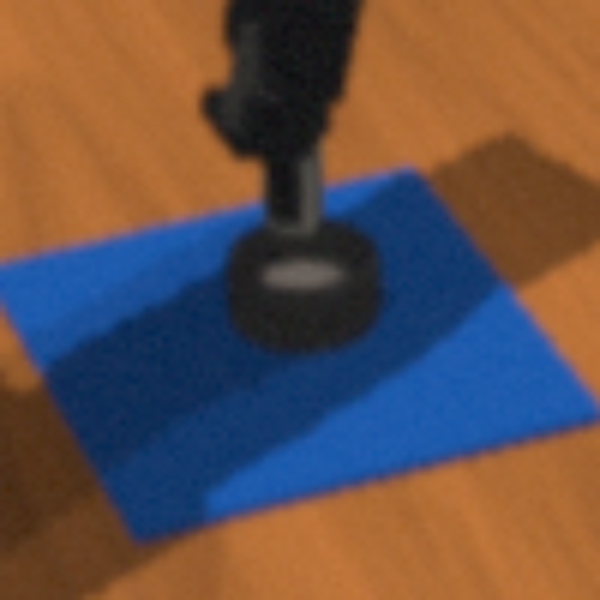

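Over the hole, but 6 mm too far in y. I'll correct and descend.

>>> {"fn": "arm_command", "kwargs": {
  "moves": [
    {"fingers":0,"travel":[-4,-4.5,0],"turn":0},
    {"fingers":0,"travel":[0,0,0],"turn":0},
    {"fingers":0,"travel":[0,0,6],"turn":0},
    {"fingers":0,"travel":[0,0,4],"turn":0},
    {"fingers":0,"travel":[0,0,4],"turn":0}
  ]
}}

```text
time: 9.75
position: [565.6, 242.9, 32.6]
orientation: [-0.0, 0.354, 0.935, -0.0]
wrist_force: [1.2, -0.5, 0.4]
width: -0.2
gripper_force: 0.0
```

>>> {"fn": "arm_command", "kwargs": {
  "moves": [
    {"fingers":0,"travel":[0,0,4],"turn":0},
    {"fingers":0,"travel":[0,0,3],"turn":0},
    {"fingers":0,"travel":[0,0,3],"turn":0},
    {"fingers":0,"travel":[0,0,0],"turn":0}
  ]
}}

```text
time: 10.15
position: [565.4, 242.9, 22.3]
orientation: [-0.0, 0.354, 0.935, -0.0]
wrist_force: [-0.1, -0.1, -0.2]
width: 0.1
gripper_force: 0.0
```

Inside the hole, below the 34 mm rim, with no contact force. On to the bottom.

>>> {"fn": "arm_command", "kwargs": {
  "moves": [
    {"fingers":0,"travel":[0,0,2],"turn":0},
    {"fingers":0,"travel":[0,0,2],"turn":0},
    {"fingers":0,"travel":[0,0,1.5],"turn":0},
    {"fingers":0,"travel":[0,0,1],"turn":0},
    {"fingers":0,"travel":[0,0,0],"turn":0}
  ]
}}

```text
time: 10.65
position: [565.6, 243.0, 16.3]
orientation: [-0.0, 0.354, 0.935, -0.0]
wrist_force: [-0.3, -0.5, 0.6]
width: -0.2
gripper_force: 0.0
```

>>> {"fn": "arm_command", "kwargs": {
  "moves": [
    {"fingers":0,"travel":[0,0,1],"turn":0},
    {"fingers":0,"travel":[0,0,0.7],"turn":0},
    {"fingers":0,"travel":[0,0,0],"turn":0},
    {"fingers":0,"travel":[0,0,0],"turn":0}
  ]
}}

```text
time: 11.05
position: [565.8, 243.1, 16.1]
orientation: [0.0, 0.354, 0.935, 0.0]
wrist_force: [-1.7, -2.0, 6.5]
width: -0.1
gripper_force: 3.2
```

The bottom is felt: 6.5 N upward at z 16.1, as expected. Now up, open and grip around the rim.

>>> {"fn": "arm_command", "kwargs": {
  "moves": [
    {"fingers":0,"travel":[0,0,-10],"turn":0},
    {"fingers":0,"travel":[0,0,-30],"turn":0},
    {"fingers":85,"travel":[0,0,-10],"turn":0},
    {"fingers":85,"travel":[0,0,0],"turn":0},
    {"fingers":85,"travel":[0,0,0],"turn":0}
  ],
  "force": 60
}}

```text
time: 11.55
position: [565.7, 243.0, 64.6]
orientation: [0.0, 0.354, 0.935, 0.0]
wrist_force: [0.2, -0.4, 0.4]
width: 43.2
gripper_force: 0.0
```

>>> {"fn": "arm_command", "kwargs": {
  "moves": [
    {"fingers":85,"travel":[0,0,0],"turn":0},
    {"fingers":85,"travel":[0,0,20],"turn":0},
    {"fingers":85,"travel":[0,0,20],"turn":0},
    {"fingers":85,"travel":[0,0,14],"turn":0},
    {"fingers":85,"travel":[0,0,4],"turn":0}
  ]
}}

```text
time: 12.05
position: [563.6, 242.1, 3.8]
orientation: [-0.002, 0.354, 0.935, -0.002]
wrist_force: [-0.1, 0.5, 0.9]
width: 85.1
gripper_force: 0.0
```

>>> {"fn": "arm_command", "kwargs": {
  "moves": [
    {"fingers":50,"travel":[0,0,0],"turn":0},
    {"fingers":50,"travel":[0,0,0],"turn":0},
    {"fingers":50,"travel":[0,0,0],"turn":0},
    {"fingers":50,"travel":[0,0,0],"turn":0}
  ]
}}

```text
time: 12.45
position: [566.1, 243.2, 7.5]
orientation: [0.0, 0.354, 0.935, 0.0]
wrist_force: [0.2, -0.1, 0.5]
width: 61.1
gripper_force: 71.8
```

>>> {"fn": "arm_command", "kwargs": {
  "moves": [
    {"fingers":50,"travel":[0,0,0],"turn":0},
    {"fingers":50,"travel":[0,0,-5],"turn":0},
    {"fingers":50,"travel":[0,0,-10],"turn":0},
    {"fingers":50,"travel":[0,0,-10],"turn":0},
    {"fingers":50,"travel":[0,0,0],"turn":0}
  ]
}}

```text
time: 12.95
position: [567.3, 243.7, 34.3]
orientation: [0.002, 0.354, 0.935, 0.001]
wrist_force: [0.4, -0.6, -1.6]
width: 61.6
gripper_force: 71.4
```

```bash
python3 - <<'E'
from h import *; from cell import r
p,d=optics.read_camera("side"); cv2.imwrite("pics/s6.png",cv2.resize(p[130:240,265:375],(600,600))[:,:,::-1])
o=r.observe(); print(o["position"],o["width"],o["wrist_force"],o["gripper_force"])
E
```

```text
[566.83633844 243.52819712  33.39207621] 61.00205536381258 [ 0.48480425 -0.88571197 -1.78260081] 71.4394798502326
```

View pics/s6.png

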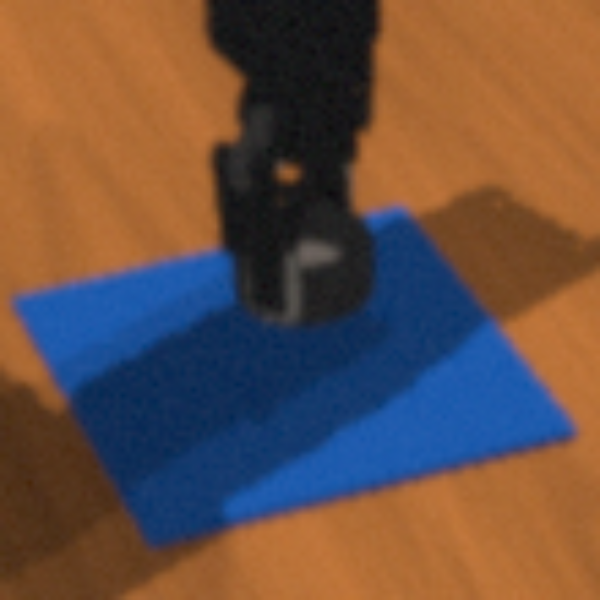

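It is gripped across the rim and carrying the cap's weight (1.7 N), and it looks level. I'll lift to about 170 mm.

>>> {"fn": "arm_command", "kwargs": {
  "moves": [
    {"fingers":50,"travel":[0,0,-15],"turn":0},
    {"fingers":50,"travel":[0,0,-25],"turn":0},
    {"fingers":50,"travel":[0,0,-30],"turn":0},
    {"fingers":50,"travel":[0,0,-30],"turn":0},
    {"fingers":50,"travel":[0,0,-20],"turn":0}
  ]
}}

```text
time: 13.5
position: [566.4, 243.3, 154.1]
orientation: [0.001, 0.354, 0.935, 0.001]
wrist_force: [1.2, 0.6, -1.9]
width: 61.1
gripper_force: 71.4
```

>>> {"fn": "arm_command", "kwargs": {
  "moves": [
    {"fingers":50,"travel":[0,0,-10],"turn":0},
    {"fingers":50,"travel":[0,0,0],"turn":0},
    {"fingers":50,"travel":[0,0,0],"turn":0},
    {"fingers":50,"travel":[0,0,0],"turn":0},
    {"fingers":50,"travel":[0,0,0],"turn":0}
  ]
}}

```text
time: 14.0
position: [564.9, 242.7, 160.1]
orientation: [-0.001, 0.354, 0.935, -0.001]
wrist_force: [-0.7, -0.6, -1.7]
width: 61.2
gripper_force: 71.4
```

```bash
python3 - <<'E'
from h import *; from cell import r
p,d=optics.read_camera("side"); o=r.observe(); print(o["position"],o["width"],o["wrist_force"],o["gripper_force"])
P=cloud("side",np.ones((480,640),bool),d); c=o["position"]
u=np.array([.749,-.663]); R=P[:,:2]-c[:2]; rad=np.hypot(*R.T); a=R@u
m=(rad<34)&(abs(a)>12)&(P[:,2]>c[2]-20)&(P[:,2]<c[2]+45)
q=P[m]; print(m.sum(),q[:,2].min(),q[:,2].max())
# rim tops on the two sides of the grip line
for s in(1,-1):
    k=m&(a*s>22); print(s,k.sum(),np.percentile(P[k,2],[5,50,95]) if k.sum() else "")
t=m&(P[:,2]>c[2]+20)
if t.sum()>8:
    A=np.c_[P[t,:2]-c[:2],np.ones(t.sum())]; f=np.linalg.lstsq(A,P[t,2],rcond=None)[0]; print("slopes",f,t.sum())
E
```

```text
[565.06961182 242.75947358 160.40347969] 61.375952992749426 [-0.60240846 -0.00674509 -2.7874183 ] 71.41075752675533
204 157.22967091297573 188.05138378789582
1 101 [159.54979624 176.10970508 186.53326662]
-1 16 [161.49846547 175.13317157 185.09832138]
slopes [1.81390922e-02 2.14322791e-02 1.84575809e+02] 84
```

Cap centre is about 173 mm up and tilted about 0.03 rad. Handing in.

```bash
python3 -c "
from cell import r
print(r.finish_job())"
```

```text
the job is handed in; nothing more can be done
None
```

I laid the cap flat on the mat with the hole up, touched the hole's bottom, then gripped it again and handed in still holding it level about 17 cm above the bench; the judge's verdict wasn't shown.

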